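# Shim the wobbly kitchen scale

### The job

The kitchen scale rocks because its near right foot is too short. Without gripping or lifting anything, push the orange wedge along the worktop, thin end first, under that foot until the scale stands level on it, without shoving the scale across the worktop. Then press lightly with the fingertips on the opposite (far left) corner of the weighing plate to check that the scale no longer rocks, and leave scale and wedge so, with the things around them left where they are.

Things in the scene. Friction and masses are not known exactly. Their poses are not given: they have to be found in the camera images.
- scale: White kitchen scale, loose, 1.0 to 1.5 kg, 180 (x) x 220 (y) x 49 mm. Origin: under its centre, on the worktop; y to its left, z up, display strip at -x. Case from 20 to 42 mm up, steel weighing plate (122 x 206 mm, centred at x = +25) up to 49 mm. Ball feet at x = +-70, y = +-85 mm; the one at (-70, -85) is 10 mm too short, so it starts tipped 0.09 rad onto it. Level: z axis vertical.
- short_foot (a point): Lowest point of the short foot (rubber ball, 11 mm radius; near right corner of the scale), 25 mm in from the scale's right (-y) side, 20 mm in from its near (-x) side. On the worktop at the start, 10 mm above it when the scale is level.
- check_corner (a point): Point on top of the steel weighing plate, 20 mm in from its far left corner, diagonally across from the short foot; 49 mm above the worktop when the scale is level. The place to press for the check.
- wedge: Loose orange wedge, 90 g, 70 mm wide (x), 120 long (y). Origin: centre of underside. Thin end (1.4 mm) at y = +60, pointing to the short foot; ramp up to y = +5; level land 10 mm high to y = -45; then a 28 mm high heel with its flat back (push there, 2 to 8 N) at y = -60. Foot anywhere on the land: scale level. With the foot at y = -20 the heel meets the scale's side and would shove it.
- canister: Orange canister with a brown lid, 87 mm across, 110 mm high, standing fast left of the scale; origin under its centre. Leave alone.
- spice_jar: Spice jar with a yellow cap, 45 mm across, 107 mm high, beyond the scale; origin under its centre. Leave alone.
- garlic: Garlic bulb, 61 mm across, 59 mm high, on the robot's side of the scale; origin under its centre. Leave alone.
- tin: Food tin, 76 mm across, 58 mm high, to the right beyond the wedge; origin under its centre. Leave alone.
Not all that is in view belongs to the job. There is more than one size of the wedge; the one meant has the size given above.

How it is judged:
On the way, in this order (a step that is already met when the one before it is completed fails the run):
1. the wedge is under the short foot and the scale stands level and still (angle between scale's own z axis and vertical below 0.02 rad and y of short_foot in the frame of wedge between -0.035 and 0.015 m and x of short_foot in the frame of wedge between -0.032 and 0.032 m and linear speed of each of scale, wedge below 0.02 m/s), for 0.2 s.
2. the fingertips press on the far left corner of the weighing plate and the scale stays level (angle between scale's own z axis and vertical below 0.02 rad and y of short_foot in the frame of wedge between -0.035 and 0.015 m and x of short_foot in the frame of wedge between -0.032 and 0.032 m and contact force between the fingers and scale above 1.5 N and horizontal distance between the grasp point and check_corner below 0.04 m), for 0.15 s.
At the end, for the whole second after the job is handed in: The scale is level within 0.02 rad, the short foot rests on the wedge (in the wedge's frame between y = -35 and +15 mm, at most 32 mm from its centre line), the wedge lies flat on the worktop, and both are at rest (all of step 1 and height (world z) of wedge below 0.006 m and angle between wedge's own z axis and vertical below 0.05 rad); the robot touches nothing.
It fails at once if the wedge or the scale is lifted or tipped up (height (world z) of any of wedge, scale above 0.015 m or angle between wedge's own z axis and vertical above 0.35 rad or height (world z) of short_foot above 0.025 m).
It fails at once if the scale is shoved more than 25 mm (distance of scale from where it was at the start of the episode above 0.025 m).
It fails at once if the scale or the wedge is pushed with more than 40 N (contact force between the arm and scale above 40 N or contact force between the arm and wedge above 40 N).
It fails at once if the canister, spice jar, garlic or tin is moved more than 30 mm (distance of any of canister, spice_jar, garlic, tin from where it was at the start of the episode above 0.03 m).
It also fails if it takes over 51 s, if anything falls off the work surface, if the arm or the gripper's body presses on something with over 40 N, if the wrist force passes 120 N, or if a joint passes its speed limit or range.

### The arm

A 6-joint arm with a two-finger parallel gripper is mounted at the origin on a cart in front of the work surface, level with it; the furniture and walls round the work are solid. World frame = base frame: x ahead of the robot, y to its left, z up, the work surface at z = 0. Lengths are in m, angles in rad, forces in N, time in s.
With the tool pointing down it reaches from about 0.375 to 0.975 m from the base axis. Payload 3.8 kg.
Tool frame: the origin (TCP) lies between the finger pads; the fingertips stand manip.tip_reach ahead of it and the grasp point (between the pads) is the TCP (manip.tip_reach is the distance from the TCP to the fingertips, in m); z points along the fingers, y is the line along which they close (so a half turn about z gives the same grasp; the last joint's range is limited). The gripper opens to 85 mm and grips with 20 to 120 N. Pads are 22 mm wide; open, the fingers measure 114 mm over their backs; the gripper's body (76 mm by 85 mm) begins 54 mm behind the grasp point. The pads swing forward as they close: fully open they stand 13 mm farther back than shut.
Start: joints at [-1.295, 0.264, 1.604, -0, 1.274, -0.037], TCP at [0.208, -0.642, 0.215] pointing down, gripper open.
Joint ranges: [-2.63, 2.63], [-0.94, 2.18], [0.31, 2.57], [-1.31, 4.45], [0, 2.66], [-2.55, 2.55]. Speed limits (rad/s): [2.57, 2.57, 3.14, 3.14, 3.14, 3.14].

### API

Orientations are given as a unit quaternion [x, y, z, w].
In Python, from plant import manip, kin, camera, camera_model gives the robot as it stands. Calls block until the motion is done:
- manip.goto(position, orientation): joint-space move of the TCP to a pose.
- manip.move_l(position, attitude=None, vel=0.15, contact_N=None): straight line of the TCP; attitude=None keeps the orientation; vel is the mean speed in m/s. With contact_N (N) it stops when the force on the tool has changed by that much, and returns True; else False.
- manip.move_joints(angles): joint-space move.
- manip.ungrasp() and manip.close_gripper(grip_force=None): open the fingers fully, or close them until they stop; grip_force is the grip in N (None keeps the last).
- manip.sleep(seconds).
- kin.solve_ik(position, orientation): joint angles nearest the present ones, or None.
- manip.sense(): the state.
- camera(name): name is "side" or "top"; returns the picture (384x512x3 uint8, red, green, blue); there is no depth.
- camera_model(name): a dict with "fx", "fy", "cx", "cy" (pixels), "k1" (the pictures are not rectified: a ray, as slopes to the right and down, at radius r is drawn at 1 + k1 r^2 times it, then the intrinsics apply), "eye" and "attitude" of the camera in the world. Camera axes: x right, y up, looking along -z (the intrinsics and any distortion apply to the point x, -y, -z); pixel columns grow to the right and rows downward; lengths in m; the calibration is good to about 2 mm. A picture is of the moment at which its call begins. camera_model takes no time and is no camera call.
A pose or a line that the arm cannot do raises manip.Unreachable and nothing moves.
- manip.close_job(): hands the job in; it is judged then, once.
The state is a dict: "clock": time; "joint_positions": joint angles; "qd": joint speeds; "effort": joint torques, N m; "ee_pos": TCP position; "orientation": TCP orientation; "wrist_force": force on the tool from outside, world axes, zero at the start; "wrist_torque": the same for the moment, N m; "gripper_width": finger opening in m; "grasp_force": force on a finger pad.
Only numpy, scipy, OpenCV 4.12 (cv2) and the standard library are available. Lean on these libraries where they do the work, as an engineer would, in place of code of your own. Each camera call takes 0.05 s, during which the arm holds its last target. There are 200 camera calls.

## Working session

There is one attempt and no reset: what is moved stays moved. The work goes in short steps, each a Python script; the robot and the scene stay as the last script left them, time stands still between calls to the robot, and variables do not carry over. Pictures are saved under pics/ and viewed, at most 10 in all, crops included, and the job is handed in when it is done.

```bash
ls; mkdir -p pics
python3 - <<'E'
from plant import manip, kin, camera, camera_model
import cv2
for n in("top","side"):
    cv2.imwrite(f"pics/{n}0.png",camera(n)[:,:,::-1]); print(n,camera_model(n))
print(manip.tip_reach, manip.sense())
E
```

```text
pics
top {'fx': 469.5366242544628, 'fy': 469.5366242544628, 'cx': 247.51850853338664, 'cy': 203.46648235988715, 'k1': -0.05600008038537245, 'eye': array([ 0.33731043, -0.0096929 ,  1.31214698]), 'attitude': array([ 0.06732001, -0.06414674, -0.69630697,  0.71169503])}
side {'fx': 408.17457989252836, 'fy': 408.17457989252836, 'cx': 256.93423228539854, 'cy': 191.41082771458036, 'k1': -0.0399804740382539, 'eye': array([0.46064404, 1.04845149, 0.95384116]), 'attitude': array([-0.02166813,  0.41508387,  0.90696423, -0.06820382])}
0.019 {'clock': 0.1, 'joint_positions': array([-1.29488872e+00,  2.64696055e-01,  1.60525089e+00,  1.03430734e-05,
        1.27370486e+00, -3.68957554e-02]), 'qd': array([ 5.71659197e-04, -2.21569911e-03, -2.27302099e-03,  2.33762531e-04,
        2.30038585e-03,  3.59846309e-06]), 'effort': array([-3.18206130e-04, -5.16710293e+01, -3.68588734e+01, -1.62159022e-04,
        6.28305148e-03, -3.89072966e-05]), 'ee_pos': array([ 0.20752884, -0.64156794,  0.21336701]), 'orientation': array([ 9.87793882e-01,  1.55763240e-01, -1.17839638e-04, -1.02282233e-03]), 'wrist_force': array([-0.17349367,  0.34061001, -0.6538402 ]), 'wrist_torque': array([-0.07374722,  0.05276147, -0.04257957]), 'grasp_force': 0.0, 'gripper_width': 0.08494704659275615}
```

View pics/top0.png

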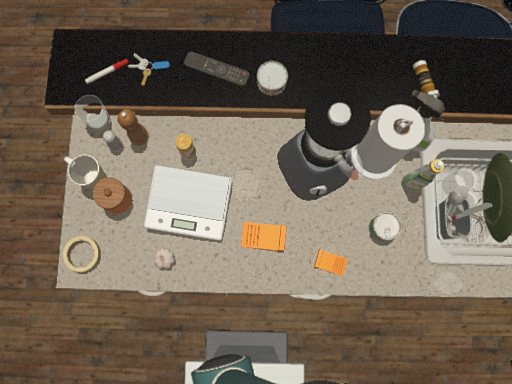

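View pics/side0.png

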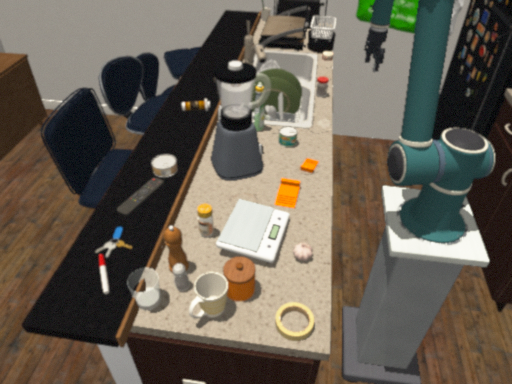

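Top view: scale about (188,203), big wedge about (264,237), decoy wedge at (331,262), garlic (164,259), tin (385,228). Next: a close crop and colour masks.

```bash
cat > h.py <<'E'
from plant import manip, kin, camera, camera_model
import cv2, numpy as np
from scipy.spatial.transform import Rotation as R
def ray(n,px):
    m=camera_model(n); px=np.atleast_2d(px).astype(float)
    d=np.c_[(px[:,0]-m["cx"])/m["fx"],(px[:,1]-m["cy"])/m["fy"]]
    u=d.copy()
    for _ in range(20): u=d/(1+m["k1"]*(u**2).sum(1,keepdims=True))
    return m["eye"],R.from_quat(m["attitude"]).apply(np.c_[u[:,0],-u[:,1],-np.ones(len(u))])
def plane(n,px,z):
    e,d=ray(n,px); return e+d*((z-e[2])/d[:,2])[:,None]
def proj(n,P):
    m=camera_model(n); c=R.from_quat(m["attitude"]).inv().apply(np.atleast_2d(P)-m["eye"])
    u=np.c_[c[:,0],-c[:,1]]/-c[:,2:]; u=u*(1+m["k1"]*(u**2).sum(1,keepdims=True))
    return u*[m["fx"],m["fy"]]+[m["cx"],m["cy"]]
def avg(n,k=4): return np.mean([camera(n) for _ in range(k)],0).astype(np.uint8)
def mask(im,lo,hi): return cv2.inRange(cv2.cvtColor(im,cv2.COLOR_RGB2HSV),lo,hi)
def blobs(m,amin=60):
    cs,_=cv2.findContours(m,cv2.RETR_EXTERNAL,cv2.CHAIN_APPROX_NONE)
    return [c for c in cs if cv2.contourArea(c)>amin]
E
python3 - <<'E'
from h import *
im=avg("top"); cv2.imwrite("pics/topavg.png",im[:,:,::-1])
c=im[155:275,135:295]; cv2.imwrite("pics/crop1.png",cv2.resize(c,None,fx=5,fy=5,interpolation=cv2.INTER_CUBIC)[:,:,::-1])
for n,I in(("top",im),("side",avg("side"))):
  print(n)
  cv2.imwrite(f"pics/{n}avg.png",I[:,:,::-1])
  for b in blobs(mask(I,(5,150,150),(20,255,255)),40):
    bx=cv2.boxPoints(cv2.minAreaRect(b)); print(cv2.contourArea(b),bx.round(1).tolist(),plane(n,bx,.008)[:,:2].round(3).tolist())
I=cv2.imread("pics/sideavg.png")[160:280,200:330]; cv2.imwrite("pics/crop2.png",cv2.resize(I,None,fx=5,fy=5,interpolation=cv2.INTER_CUBIC))
E
```

```text
top
476.0 [[313.6000061035156, 266.20001220703125], [318.79998779296875, 249.3000030517578], [347.6000061035156, 258.29998779296875], [342.29998779296875, 275.20001220703125]] [[0.411, -0.187], [0.458, -0.202], [0.434, -0.282], [0.388, -0.267]]
1006.0 [[240.5, 247.3000030517578], [242.5, 221.60000610351562], [285.8999938964844, 225.10000610351562], [283.79998779296875, 250.6999969482422]] [[0.459, 0.016], [0.531, 0.012], [0.524, -0.11], [0.452, -0.105]]
106.5 [[174.3000030517578, 145.39999389648438], [179.8000030517578, 132.39999389648438], [192.0, 137.60000610351562], [186.39999389648438, 150.60000610351562]] [[0.75, 0.215], [0.79, 0.201], [0.774, 0.165], [0.735, 0.179]]
side
234.0 [[219.89999389648438, 269.5], [237.60000610351562, 253.1999969482422], [255.1999969482422, 272.3999938964844], [237.5, 288.6000061035156]] [[0.656, 0.324], [0.616, 0.256], [0.554, 0.318], [0.594, 0.382]]
71.5 [[162.5, 232.5], [171.5, 223.5], [178.5, 230.5], [169.5, 239.5]] [[0.866, 0.209], [0.85, 0.166], [0.819, 0.193], [0.835, 0.234]]
516.0 [[274.20001220703125, 204.10000610351562], [281.20001220703125, 176.10000610351562], [301.0, 181.0], [294.0, 209.0]] [[0.531, 0.02], [0.523, -0.136], [0.448, -0.119], [0.463, 0.034]]
145.0 [[299.79998779296875, 168.60000610351562], [303.8999938964844, 156.3000030517578], [317.70001220703125, 160.89999389648438], [313.6000061035156, 173.1999969482422]] [[0.457, -0.193], [0.446, -0.275], [0.391, -0.253], [0.404, -0.173]]
```

View pics/crop1.png

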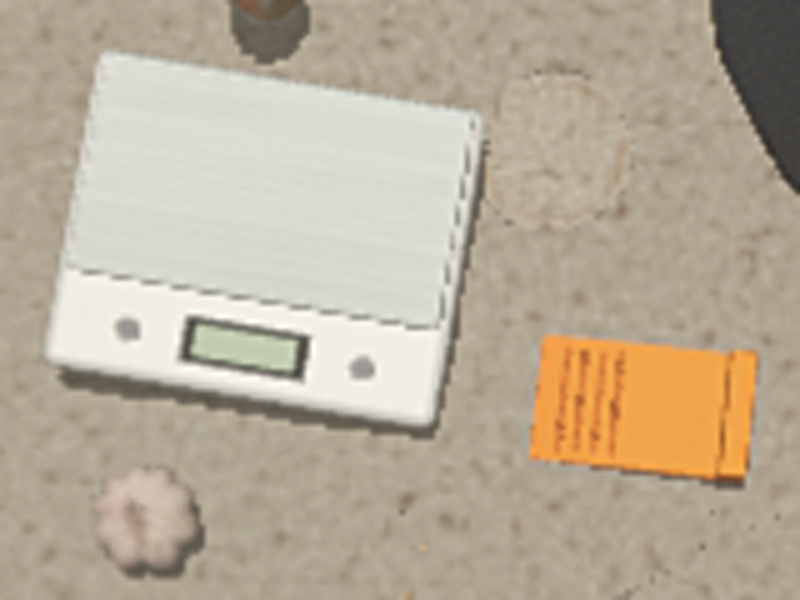

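View pics/crop2.png

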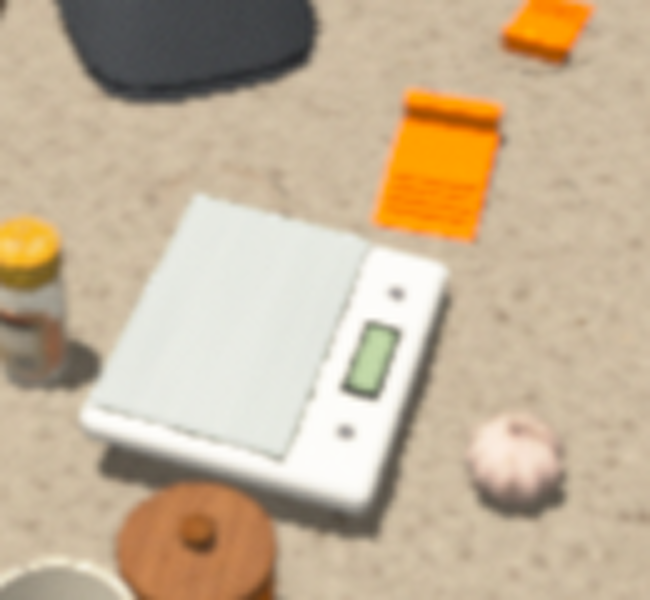

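Crop1 (5x): plate corners at about (103,55),(473,116),(437,327),(66,268); wedge thin end (543,336)-(530,459), heel back edge (757,352)-(745,478). Crop2 shows the same corners from the side. I'll turn these into poses with point correspondences from both views.

```bash
cat > fit.py <<'E'
from h import *
from scipy.optimize import least_squares
def tiltR(): return R.from_rotvec(.092*np.array([70,-85,0])/110.1*-1)  # checked below
def scale_pts(p,L,tilt=True):
    c=np.array([0,0,.011]); Q=(tiltR().apply(L-c)+c) if tilt else L
    return R.from_euler('z',p[2]).apply(Q)+[p[0],p[1],0]
def wedge_pts(p,L): return R.from_euler('z',p[2]).apply(L)+[p[0],p[1],0]
def fit(f,p0,obs):
    g=lambda p:np.concatenate([(proj(n,f(p,L))-px).ravel() for n,L,px in obs])
    s=least_squares(g,p0,loss='soft_l1'); return s.x,g(s.x).reshape(-1,2)
E
python3 - <<'E'
from fit import *
t=lambda a:np.array(a,float)/5-.4+[135,155]
s=lambda a:np.array(a,float)/5-.4+[200,160]
print("short foot low z:",tiltR().apply([-.07,-.085,.021-.011])[2]+.011-.011)
P=np.array([[.086,.103,.049],[.086,-.103,.049],[-.036,-.103,.049],[-.036,.103,.049]])
ps,r=fit(scale_pts,[.6,.2,0],[("top",P,t([[103,55],[473,116],[437,327],[66,268]])),("side",P,s([[92,403],[197,198],[370,241],[285,457]]))])
print("scale",ps.round(4));print(r.round(1).tolist())
W=np.array([[.035,.06,.0014],[-.035,.06,.0014],[.035,-.06,.028],[-.035,-.06,.028]])
pw,r=fit(wedge_pts,[.49,-.05,0],[("top",W,t([[543,336],[530,459],[757,352],[745,478]])),("side",W,s([[375,221],[473,239],[408,91],[503,104]]))])
print("wedge",pw.round(4));print(r.round(1).tolist())
f=scale_pts(ps,np.array([[-.07,-.085,.011]]))[0];print("foot",f, "in wedge",R.from_euler('z',-pw[2]).apply(f-[*pw[:2],0]))
print("corner level",scale_pts(ps,np.array([[.066,.083,.049]]),False), "right edge near/far",scale_pts(ps,np.array([[-.09,-.11,.03],[.09,-.11,.03]])))
I=cv2.imread("pics/topavg.png")[:,:,::-1].copy()
print("garlic",plane("top",[[135+148/5,155+520/5]],.03),"tin",plane("top",[[385,228]],.058),"decoy .41,-.235; canister",plane("top",[[112,195]],.11),"jar",plane("top",[[185,143]],.107))
E
```

```text
short foot low z: 0.019887362223711007
scale [ 0.5747  0.1637 -0.146 ]
[[2.2, 1.1], [-0.1, -0.5], [-0.9, -0.3], [-0.1, -0.1], [-0.6, 4.0], [0.0, -1.8], [0.9, -4.8], [-0.0, 0.7]]
wedge [ 0.4914 -0.0457 -0.0872]
[[-0.4, -0.1], [-0.5, -0.0], [-0.1, -0.0], [-0.1, 0.0], [-0.2, -0.2], [0.3, -0.4], [0.1, -1.3], [0.2, -0.9]]
foot [0.4934664  0.09005687 0.02092966] in wedge [-0.00974982  0.13542708  0.02092966]
corner level [[0.65206953 0.23624725 0.049     ]] right edge near/far [[0.47165025 0.06920296 0.04272806]
 [0.64923189 0.04271195 0.02996135]]
garlic [[0.41985188 0.22136582 0.03      ]] tin [[ 0.51405429 -0.3744235   0.058     ]] decoy .41,-.235; canister [[0.57862887 0.35488732 0.11      ]] jar [[0.72567456 0.16961182 0.107     ]]
```

```bash
sed -i 's/\/110.1\*-1)  # checked below/\/110.1)/' fit.py
python3 - <<'E'
from fit import *
t=lambda a:np.array(a,float)/5-.4+[135,155]
s=lambda a:np.array(a,float)/5-.4+[200,160]
P=np.array([[.086,.103,.049],[.086,-.103,.049],[-.036,-.103,.049],[-.036,.103,.049]])
ps,r=fit(scale_pts,[.6,.2,0],[("top",P,t([[103,55],[473,116],[437,327],[66,268]])),("side",P,s([[92,403],[197,198],[370,241],[285,457]]))])
print("scale",ps.round(4));print(r.round(1).tolist())
pw=np.array([.4914,-.0457,-.0872])
f=scale_pts(ps,np.array([[-.07,-.085,.01]]))[0];print("foot",f, "in wedge",R.from_euler('z',-pw[2]).apply(f-[*pw[:2],0]))
print("corner level",scale_pts(ps,np.array([[.066,.083,.049]]),False))
print("blender near edge",plane("top",[[300,196],[316,199]],0))
def down(h): # tool down, closing line along heading h
    y=np.array([np.cos(h),np.sin(h),0]); z=np.array([0,0,-1.]); return R.from_matrix(np.c_[np.cross(y,z),y,z]).as_quat()
for h in(pw[2],pw[2]+np.pi):
  for p in([.483,-.145,.2],[.483,-.145,.026],[.5,.03,.026],[.652,.236,.1]): print(h,p,kin.solve_ik(p,down(h)))
E
cat >> h.py <<'E'
def down(h):
    y=np.array([np.cos(h),np.sin(h),0]); z=np.array([0,0,-1.]); return R.from_matrix(np.c_[np.cross(y,z),y,z]).as_quat()
E
```

```text
scale [ 0.5798  0.168  -0.1333]
[[-0.2, -0.5], [-0.6, -0.7], [-0.5, 0.5], [-0.8, 0.3], [-0.4, -1.0], [-0.2, -1.6], [0.6, -1.0], [0.8, -0.7]]
foot [4.99552938e-01 9.33001295e-02 7.45672520e-05] in wedge [-3.98349601e-03  1.39182032e-01  7.45672520e-05]
corner level [[0.65621323 0.24143962 0.049     ]]
blender near edge [[ 0.60931872 -0.15027012  0.        ]
 [ 0.601583   -0.19595116  0.        ]]
-0.0872 [0.483, -0.145, 0.2] [-3.41042621e-01 -5.17921265e-02  1.97871062e+00 -4.44089210e-16
  1.21467416e+00 -2.53842621e-01]
-0.0872 [0.483, -0.145, 0.026] [-3.41042621e-01  1.43983292e-01  2.13208953e+00 -4.44089210e-16
  8.65519829e-01 -2.53842621e-01]
-0.0872 [0.5, 0.03, 0.026] [ 1.01970573e-02  1.38002150e-01  2.13907139e+00 -4.44089210e-16
  8.64519114e-01  9.73970573e-02]
-0.0872 [0.652, 0.236, 0.1] [ 3.11374580e-01  3.82714268e-01  1.66740014e+00 -4.44089210e-16
  1.09147824e+00  3.98574580e-01]
3.054392653589793 [0.483, -0.145, 0.2] None
3.054392653589793 [0.483, -0.145, 0.026] None
3.054392653589793 [0.5, 0.03, 0.026] None
3.054392653589793 [0.652, 0.236, 0.1] None
```

Run:
```python
from h import *
w=np.array([.4914,-.0457]);a=-.0872;d=np.array([-np.sin(a),np.cos(a)]);P=lambda o,z:[*(w+o*d),z]
q=down(a)
manip.close_gripper(20)
manip.goto(P(-.11,.2),q); f0=manip.sense()["wrist_force"]
manip.move_l(P(-.11,.06),vel=.12)
print(manip.move_l(P(-.11,.028),vel=.05,contact_N=4))
s=manip.sense();print(s["clock"],s["ee_pos"],s["wrist_force"]-f0,s["gripper_width"])
manip.move_l(P(-.01,.028),vel=.05,contact_N=8)
s=manip.sense();print(s["clock"],s["ee_pos"],s["wrist_force"]-f0)
I=avg("top",2);cv2.imwrite("pics/t2full.png",I[:,:,::-1]);S=avg("side",2);cv2.imwrite("pics/s2full.png",S[:,:,::-1])
r=lambda c:cv2.resize(c,None,fx=4,fy=4,interpolation=cv2.INTER_CUBIC)[:,:,::-1]
cv2.imwrite("pics/t2.png",np.hstack([r(I[160:280,190:290]),r(S[160:280,240:330])]))
```

```text
False
5.3917 [ 0.48190579 -0.15531144  0.0279381 ] [ 0.42716455 -0.92971306 -0.82909956] 4.505776050721545e-05
7.5417 [ 0.49050221 -0.05585996  0.02798814] [-0.36671139 -0.48924277 -0.27364257]
```

View pics/t2.png

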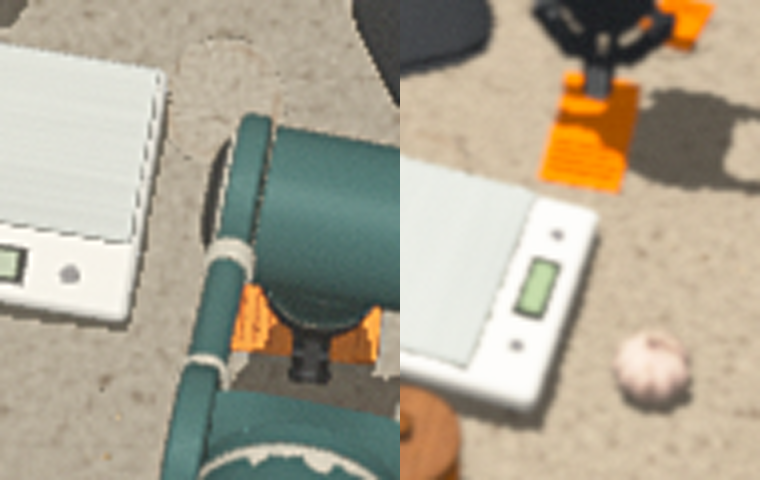

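Run:
```python
from fit import *
print(manip.sense()["ee_pos"],manip.sense()["orientation"])
p=manip.sense()["ee_pos"]
for n in("top","side"):
  print(n,"tcp,tip",proj(n,[p,p-[0,0,.019],p+[0,0,.054]]).round(1).tolist())
  W=np.array([[.035,.06,.0014],[-.035,.06,.0014],[.035,-.06,.028],[-.035,-.06,.028]])
  for o in(0,.04): print(o,proj(n,wedge_pts([.4914+.087*o,-.0457+o,-.0872],W)).round(1).tolist())
for n,f in(("side","s2full"),("top","t2full")):
  I=cv2.imread(f"pics/{f}.png")[:,:,::-1]
  for b in blobs(mask(I,(3,150,80),(20,255,255)),40): print(n,cv2.boundingRect(b))
I=cv2.imread("pics/s2full.png")[150:230,250:330]; cv2.imwrite("pics/s2b.png",cv2.resize(I,None,fx=7,fy=7,interpolation=cv2.INTER_CUBIC))
```

```text
[ 0.49051721 -0.05578069  0.02799905] [ 7.37320414e-01  6.75543194e-01 -8.81308077e-06  2.39195601e-06]
top tcp,tip [[266.7, 235.6], [266.4, 236.4], [267.4, 233.2]]
0 [[242.8, 221.7], [240.1, 246.4], [285.9, 225.0], [283.5, 250.2]]
0.04 [[228.7, 220.2], [225.8, 244.8], [271.5, 223.4], [268.9, 248.6]]
side tcp,tip [[288.4, 186.6], [288.1, 190.7], [289.5, 174.6]]
0 [[274.4, 203.6], [294.5, 207.0], [281.2, 176.5], [300.4, 179.5]]
0.04 [[272.1, 211.4], [292.6, 215.0], [279.2, 183.4], [298.7, 186.5]]
side (225, 258, 30, 43)
side (117, 240, 15, 9)
side (151, 216, 37, 53)
side (275, 178, 25, 30)
side (304, 158, 14, 15)
side (0, 54, 14, 19)
top (315, 250, 32, 25)
top (273, 237, 12, 14)
top (248, 231, 15, 18)
top (106, 188, 25, 26)
top (177, 135, 15, 15)
top (421, 82, 14, 11)
top (416, 65, 13, 10)
```

View pics/s2b.png

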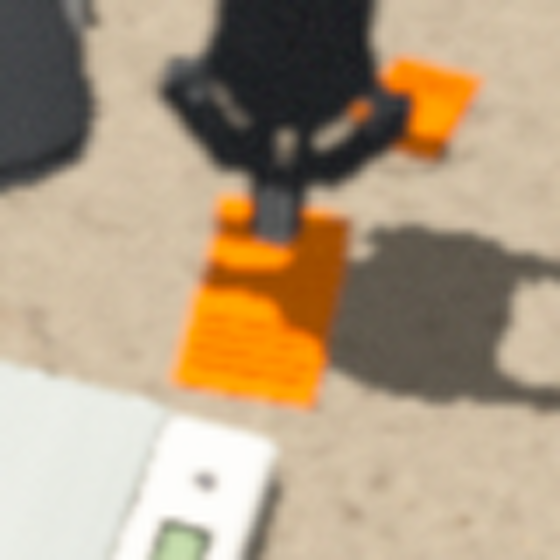

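The side view shows the fingertip at about (289,184), over the heel of an unmoved wedge, so the closed fingertip stands higher than assumed. I'll go back behind the wedge and probe the worktop by touch.

Run:
```python
from h import *
w=np.array([.4914,-.0457]);a=-.0872;d=np.array([-np.sin(a),np.cos(a)]);P=lambda o,z:[*(w+o*d),z]
manip.move_l(P(-.01,.05),vel=.08)
manip.move_l(P(-.12,.05),vel=.12)
manip.move_l(P(-.12,.03),vel=.08)
print(manip.move_l(P(-.12,-.012),vel=.02,contact_N=3))
s=manip.sense();print(s["clock"],s["ee_pos"],s["wrist_force"])
S=avg("side",2);cv2.imwrite("pics/s3.png",cv2.resize(S[130:220,250:340],None,fx=6,fy=6,interpolation=cv2.INTER_CUBIC)[:,:,::-1])
```

```text
False
11.8833 [ 0.48105448 -0.16528809 -0.01188707] [0.26266482 0.51320981 0.11401707]
```

View pics/s3.png

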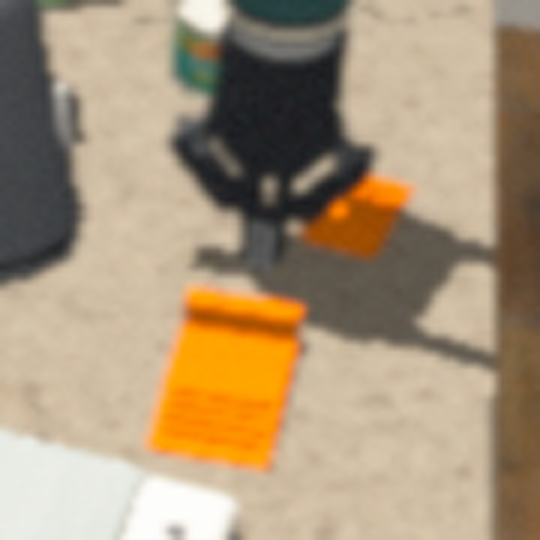

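Run:
```python
from h import *
p=manip.sense()["ee_pos"]
print("z of seen tip:",[(z,proj("side",[.481,-.155,z]).round(1).tolist()) for z in(0,.01,.02,.03)])
print(manip.move_l([p[0],p[1],-.035],vel=.02,contact_N=3))
s=manip.sense();print(s["clock"],s["ee_pos"],s["wrist_force"])
```

```text
z of seen tip: [(0, [[292.7, 175.7]]), (0.01, [[292.9, 173.6]]), (0.02, [[293.1, 171.5]]), (0.03, [[293.3, 169.4]])]
True
12.4667 [ 0.48115564 -0.16530499 -0.01661102] [-1.32487186  1.28224171  5.31116095]
```

Contact at TCP z = -0.0166: the real fingertip is about 16 mm above the reported TCP, so I'll push at TCP z = -0.009 (tip at about 7 mm).

Run:
```python
from h import *
w=np.array([.4914,-.0457]);a=-.0872;d=np.array([-np.sin(a),np.cos(a)]);P=lambda o,z:[*(w+o*d),z]
manip.move_l(P(-.12,-.009),vel=.05); f0=manip.sense()["wrist_force"]
print(manip.move_l(P(-.01,-.009),vel=.05,contact_N=8))
s=manip.sense();print(s["clock"],s["ee_pos"],s["wrist_force"]-f0)
S=avg("side",2);cv2.imwrite("pics/s4.png",S[:,:,::-1])
for b in blobs(mask(S,(3,150,80),(20,255,255)),40):
  r=cv2.boundingRect(b)
  if 265<r[0]<310: print(r, cv2.approxPolyDP(b,2,True).reshape(-1,2).tolist())
W=np.array([[.035,.06,.0014],[-.035,.06,.0014],[.035,-.06,.028],[-.035,-.06,.028]])
from fit import wedge_pts
o=.061;print(proj("side",wedge_pts([.4914+.087*o,-.0457+o,-.0872],W)).round(1).tolist())
```

```text
False
15.1333 [ 0.49047182 -0.05571487 -0.00904027] [0.65968763 0.51547644 0.2117981 ]
(274, 188, 24, 32) [[279, 188], [274, 207], [288, 211], [291, 219], [297, 192]]
(301, 158, 17, 15) [[307, 158], [301, 166], [303, 170], [311, 172], [317, 161]]
[[270.9, 215.7], [291.5, 219.3], [278.1, 187.1], [297.8, 190.3]]
```

The wedge moved as predicted. Now I push under the foot.

Run:
```python
from h import *
w=np.array([.4914,-.0457]);a=-.0872;d=np.array([-np.sin(a),np.cos(a)]);P=lambda o,z:[*(w+o*d),z]
f0=manip.sense()["wrist_force"]
for o in(.01,.03,.05,.065,.074):
  r=manip.move_l(P(o,-.009),vel=.04,contact_N=15)
  s=manip.sense();print(o,r,s["clock"],s["ee_pos"].round(4),(s["wrist_force"]-f0).round(2))
  if r: break
S=avg("side",2);T=avg("top",2);cv2.imwrite("pics/s5.png",S[:,:,::-1]);cv2.imwrite("pics/t5.png",T[:,:,::-1])
r=lambda c:cv2.resize(c,None,fx=4,fy=4,interpolation=cv2.INTER_CUBIC)[:,:,::-1]
cv2.imwrite("pics/v5.png",np.hstack([r(T[150:260,140:240]),r(S[170:280,210:310])]))
```

```text
0.01 False 15.8833 [ 0.4923 -0.0352 -0.009 ] [-0.21 -1.61 -0.05]
0.03 False 16.5333 [ 0.494  -0.0152 -0.009 ] [-0.05 -1.67 -0.69]
0.05 False 17.1833 [ 0.4958  0.0047 -0.009 ] [ 0.42 -0.51 -0.44]
0.065 False 17.7083 [ 0.4971  0.0196 -0.009 ] [ 0.04 -1.55 -0.22]
0.074 False 18.0833 [ 0.4978  0.0281 -0.009 ] [ 0.73 -2.24 -0.11]
```

View pics/v5.png

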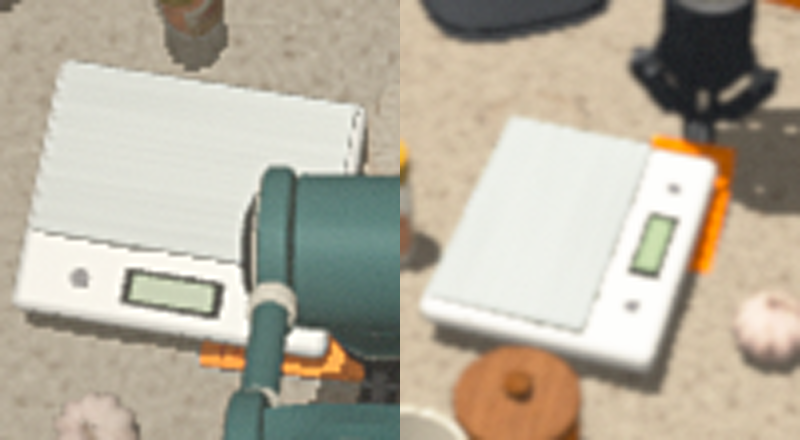

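The scale looks level, with the wedge under its near right corner. I'll back off and measure in a clear view.

Run:
```python
from fit import *
w=np.array([.4914,-.0457]);a=-.0872;d=np.array([-np.sin(a),np.cos(a)]);Q=lambda o,z:[*(w+o*d),z]
manip.move_l(Q(.03,-.009),vel=.1); manip.move_l(Q(.0,.16),vel=.2)
t=lambda p:np.array(p,float)/4-.4+[140,150]
s=lambda p:(np.array(p,float)-[400,0])/4-.4+[210,170]
P=np.array([[.086,.103,.049],[.086,-.103,.049],[-.036,.103,.049],[-.036,-.103,.049]])
obs=[("top",P[:3],t([[65,63],[360,105],[32,230]])),("side",P,s([[430,298],[512,118],[583,330],[653,150]]))]
for tl in(0,1):
  ps,r=fit(lambda p,L:scale_pts(p,L,tl),[.58,.168,-.133],obs); print(tl,ps.round(4),r.round(1).tolist())
  if not tl: L=ps
pw=[*(w+.145*d),a]
f=scale_pts(L,np.array([[-.07,-.085,.01]]),False)[0];print("foot in wedge(pred)",R.from_euler('z',-a).apply(f-[*pw[:2],0]))
print("corner",scale_pts(L,np.array([[.066,.083,.049]]),False),manip.sense()["clock"])
S=avg("side",2);T=avg("top",2)
r=lambda c:cv2.resize(c,None,fx=4,fy=4,interpolation=cv2.INTER_CUBIC)[:,:,::-1]
cv2.imwrite("pics/v6.png",np.hstack([r(T[150:260,140:240]),r(S[170:280,210:310])]))
```

```text
0 [ 0.5803  0.1678 -0.1341] [[-0.6, -0.5], [-1.5, 0.0], [-0.9, 0.3], [-0.8, -1.8], [0.1, -1.3], [0.6, -0.8], [0.5, -2.0]]
1 [ 0.5829  0.1683 -0.1309] [[-1.0, -1.3], [-1.1, 0.0], [-0.6, 0.3], [-0.5, -4.9], [0.2, -1.5], [1.0, -1.9], [0.3, -0.3]]
foot in wedge(pred) [-0.00397585 -0.00623141  0.01      ]
corner [[0.6567656  0.24119555 0.049     ]] 19.8833
```

View pics/v6.png

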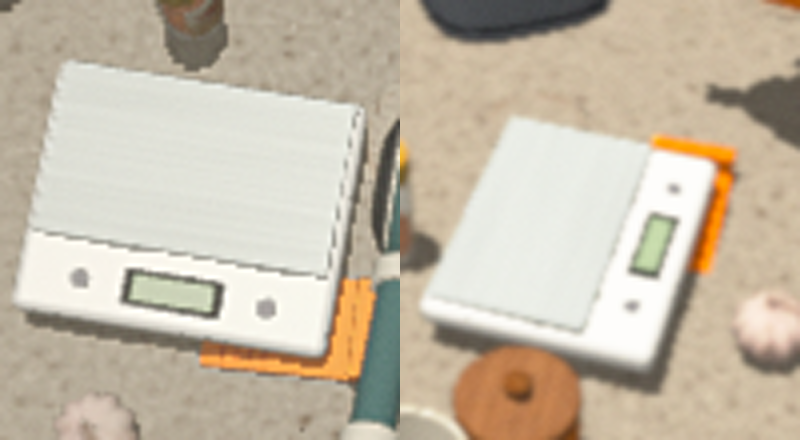

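Level fit clearly wins; the scale moved under 1 mm, foot at wedge (-4, -6) mm. Now the press check at the far left corner.

Run:
```python
from h import *
q=down(.7); c=np.array([.651,.237])
p=manip.sense()["ee_pos"]
manip.move_l([p[0],p[1],.22],vel=.2)
manip.goto([*c,.22],q)
manip.move_l([*c,.06],vel=.12); f0=manip.sense()["wrist_force"]
r=manip.move_l([*c,.015],vel=.02,contact_N=5); 
for _ in range(4):
  s=manip.sense();print(r,s["clock"],s["ee_pos"].round(4),(s["wrist_force"]-f0).round(2)); manip.sleep(.15)
T=avg("side",2);cv2.imwrite("pics/v7.png",cv2.resize(T[150:290,200:330],None,fx=4,fy=4,interpolation=cv2.INTER_CUBIC)[:,:,::-1])
```

```text
True 24.6167 [0.651  0.237  0.0321] [-0.64 -0.53  3.53]
True 24.7667 [0.651  0.237  0.0321] [-0.39 -0.94  5.15]
True 24.9167 [0.651  0.237  0.0321] [0.38 0.17 4.09]
True 25.0667 [0.651  0.237  0.0321] [-0.59 -0.91  5.41]
```

View pics/v7.png

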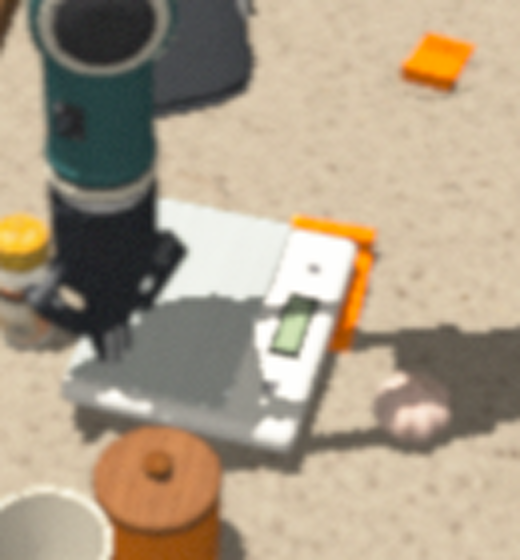

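Fingertips press at (110,350) in the crop on the far left plate corner with a steady 4–5 N; plate height 48 mm, so no rocking. Lift off and hand in.

Run:
```python
from h import *
p=manip.sense()["ee_pos"]
manip.move_l([p[0],p[1],.22],vel=.1); manip.sleep(.5)
print(manip.sense()["clock"],manip.close_job())
```

```text
the job is handed in; nothing more can be done
27.8583 None
```

The job is handed in at 27.9 s: the wedge is under the short foot (about 6 mm onto the land), the scale stands level and moved less than 1 mm, and the far left corner took a steady 4–5 N press without rocking; no verdict was returned.

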